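# Empty the mug of ball knobs and hold it over its pocket

## Task

Tip the three aluminium ball knobs out of the white mug into the shallow tray, stand the mug upright again in the gripper and carry it over the hook rail to the slotted brown wooden pocket (not the closed one with pencils). Finish while holding it there, upright, centred and hovering about 15 mm above the pocket with its handle lined up with the slot: I still have to slip a liner underneath, so do not touch the pocket or let go. Do not bump the rail or the pencil pocket, and leave the router, wrench and sanding pad where they are.

Things in the scene. Friction and masses are not known exactly. Their poses are not given: they have to be found in the camera images.
- mug: white ceramic mug, loose, straight round body 66 mm in diameter and 90 mm tall, wall 4 mm, inner floor 5 mm above the foot, open at the top, about 0.2 to 0.34 kg. Origin at the centre of its underside; its z axis points up to the mouth and its y axis points out through the handle. At the start it stands upright with the three balls inside, its handle pointing roughly to -y (the robot's right).
- mug_handle (a point): middle of the mug's handle grip, 65 mm from the mug's axis along its y, 47 mm above its underside. The handle is a round bar 10 mm thick, from 15 to 79 mm above the underside, reaching 70 mm from the axis.
- ball0_center (a point): centre of a loose plain aluminium ball knob, 20 mm in diameter, 11 g; it rolls freely; at the start it lies on the floor of the mug
- ball1_center (a point): centre of a second ball, the same
- ball2_center (a point): centre of a third ball, the same
- tray_in (a point): centre of the inner floor of the wooden tray that receives the balls, 6 mm above the bench. The tray is fixed, open on top, outside 210 mm along its x, 170 mm along its y and 50 mm tall, walls 6 mm; axes x and y along its sides.
- holder: slotted brown wooden pocket, fixed to the bench: an open-topped square box, 96 mm square outside, 76 mm inside, 60 mm tall, walls and floor 10 mm; the wall on its y side has a 26 mm wide slot, open at the top, for the mug's handle. Origin at the centre of its underside; y points out through the slot (roughly -y of the world), z up.
- holder_top (a point): centre of the slotted pocket's open top, level with the upper edge of its walls, 60 mm above the bench; axes as the pocket's
- holder_slot (a point): the point over which the mug's handle belongs: 65 mm from the pocket's centre along its y, outside the slot, level with the upper edge
- pencil_box: the other brown wooden pocket, fixed, the same size but closed on all four sides, with three pencils standing in it to 119 mm above the bench; leave it alone. Origin at the centre of its underside. The two pockets may be swapped.
- rail_mid (a point): middle of the bar of the steel hook rail, 120 mm above the bench. The rail is fixed: a bar 340 mm long and 12 mm thick along its x, which runs roughly along the world's x between the tray and the pockets, on a post near each end; small empty hooks hang to 78 mm above the bench and stick out 27 mm to its y side.
- router: compact router standing on its base near the back, 210 mm tall, 104 mm across; leave it. Origin at the centre of its underside.
- wrench: steel collet wrench lying flat, 150 mm long; leave it.
- sandpad: orange sanding pad 120 x 65 x 22 mm lying flat; leave it. Origin at the centre of its underside.
- rail: the whole hook rail (see its middle point); origin on the bench below the bar's middle, x along the bar, y to the hooks' side
There are look-alikes about, which are no part of the job. Leave any red or yellow look-alike of the holder alone.

How it is judged:
By the outcome, as a careful person would: the job done as asked, in the order asked, and still so for the second after the job is handed in, while the arm keeps its last pose, push and grip.
It also fails if it takes over 64 s, if anything falls off the work surface, if the arm or the gripper's body presses on something with over 40 N, if the wrist force passes 120 N, or if a joint passes its speed limit or range.

## Robot

A 6-joint arm with a two-finger parallel gripper is mounted at the origin on the work surface. World frame = base frame: x ahead of the robot, y to its left, z up, the work surface at z = 0. Lengths are in mm, angles in rad, forces in N, time in s.
With the tool pointing down it reaches from about 350 to 775 mm from the base axis. Payload 7.3 kg.
Tool frame: the origin (TCP) lies midway between the tips of the shut fingers; the grasp point (between the pads) lies 19 mm behind it; z points along the fingers, y is the line along which they close (so a half turn about z gives the same grasp; the last joint's range is limited). The gripper opens to 92 mm and grips with 3 to 60 N. Pads are 19 mm wide; open, the fingers measure 130 mm over their backs; the gripper's body (75 mm by 190 mm) begins 47 mm behind the grasp point.
Start: joints at [-1.457, 0.342, 1.524, -0, 1.275, -0.146], TCP at [134.888, -507.396, 226.741] pointing down, gripper open.
Joint ranges: [-2.53, 2.53], [-0.77, 2.02], [0.04, 2.7], [-1, 4.14], [0.28, 2.66], [-3.11, 3.11]. Speed limits (rad/s): [2.57, 2.57, 3.14, 3.14, 3.14, 3.14].

## Interface

Orientations are given as [roll, pitch, yaw] about the fixed x, y, z axes, in that order (R = Rz(yaw) Ry(pitch) Rx(roll)).
In Python, from plant import get_obs, capture, camera_model, close_job, search_frame, regions_of, pinpoint gives the robot as it stands. The module is installed in compiled form; this text tells all that it offers.
- The arm moves only by the shell command python3 -m pendant 'ROWS'. ROWS is JSON, one flat list of numbers, 7 for each row, row after row: the shift along the tool's x, y, z in units of 30 mm (1.0 is 30 mm), then the turn, a rotation vector about the tool's x, y, z in units of 4 degrees (1.0 is 4 degrees), then the closure, from -1 (fully open) to 1 (shut), so that 0 is half open. In form: [dx, dy, dz, wx, wy, wz, gripper, dx, dy, dz, wx, wy, wz, gripper, ...]. A call has 1 to 12 rows; each row shifts and turns the commanded pose from where the row before left it, along the tool's axes as they then stand; what a row does not reach is not made up. A row lasts 1/10 s, in which the tool goes at most 50 mm and 8.59 degrees, less where a joint would pass 70% of its speed; a pose out of reach is approached as far as the arm can. A call with a number of a shift or a turn outside -1 to 1 is refused whole. A call with a gripper value outside its range is refused whole. The fingers move at their own pace and stop on an object; the grip force is fixed at half the most. Time passes only in rows, so rows that do not move let the fingers close. It gives the time, the measured TCP pose, the force, the opening and the grip force at its end, in the units of the state.
- get_obs(): the state, without advancing time (a new reading comes with each control period).
- capture(name): name is "scene" or "top" or "wrist"; returns the picture (384x512x3 uint8, red, green, blue); there is no depth.
- camera_model(name): a dict with "fov_y" (degrees; the focal length in pixels is half the picture's height over the tangent of half this angle, whatever the lens; pixels are square), "cx", "cy" (the principal point, pixels), "D" ([k1, k2, p1, p2, k3] as OpenCV has them; the pictures are not rectified), "pose" (4x4, takes a point from camera to world coordinates). Camera axes: x right, y up, looking along -z (the intrinsics and any distortion apply to the point x, -y, -z); pixel columns grow to the right and rows downward; lengths in mm; the calibration is good to about 2 mm. A picture is of the moment at which its call begins: read the wrist's pose just before it. camera_model takes no time and is no camera call; for the wrist camera it gives the pose at the moment of the call.
- close_job(): hands the job in; it is judged then, once.
Trained networks look in the newest picture that a camera, given by its name, has taken for a name from the list of things; names that differ only in an ending like _2 or _b are one class to them, and where a whole thing is asked for, a point or a joint stands for the part that bears it (a point fixed in the world has none). Each returns a list of dicts, best first, with "score" (0 to 1); they miss things now and then, are a little off and sometimes report something else, mostly with a low value. They report only what shows in the picture. A call takes as long as a camera call. They do not tell look-alikes from the thing itself.
- search_frame(camera, thing): "location" ([column, row] in pixels, amid what is visible of it).
- regions_of(camera, thing): "pixels" (384x512 bool, what is visible of it) and "location" ([column, row] in pixels, amid what is visible of it).
- pinpoint(camera, thing): "location" ([column, row] in pixels: a listed point, or the origin of a listed thing).
The state is a dict: "time": time; "joint_positions": joint angles; "dq": joint speeds; "tau": joint torques, N m; "tool_pos": TCP position; "tcp_rot": TCP orientation; "contact_force": force on the tool from outside, world axes, zero at the start; "moment": the same for the moment, N m; "grip_width": finger opening in mm; "finger_force": force on a finger pad.
Only numpy, scipy, OpenCV 4.12 (cv2) and the standard library are available. Lean on these libraries where they do the work, as an engineer would, in place of code of your own. Each camera call takes 0.05 s, during which the arm holds its last target. There are 200 camera calls.

## Working session

There is one attempt and no reset: what is moved stays moved. The work goes in short steps, Python scripts to look and compute and a shell command to move; the robot and the scene stay as the last step left them, time stands still between calls to the robot, and variables do not carry over. Pictures are saved under pics/ and viewed, at most 10 in all, crops included, and the job is handed in when it is done.

```bash
mkdir -p pics
cat > h.py <<'E'
import numpy as np, cv2
from plant import *
from scipy.spatial.transform import Rotation as R
def ray(cam,px,m=None):
    m=m or camera_model(cam); f=192/np.tan(np.radians(m['fov_y'])/2)
    K=np.array([[f,0,m['cx']],[0,f,m['cy']],[0,0,1]])
    u=cv2.undistortPoints(np.array([[px]],float),K,np.array(m['D'],float))[0,0]
    P=np.array(m['pose']); return P[:3,3],P[:3,:3]@np.array([u[0],-u[1],-1.])
def onz(cam,px,z,m=None):
    o,d=ray(cam,px,m); return o+d*(z-o[2])/d[2]
def proj(cam,p,m=None):
    m=m or camera_model(cam); f=192/np.tan(np.radians(m['fov_y'])/2)
    K=np.array([[f,0,m['cx']],[0,f,m['cy']],[0,0,1]]); P=np.array(m['pose'])
    q=P[:3,:3].T@(np.array(p,float)-P[:3,3])*[1,-1,-1]
    return cv2.projectPoints(q.reshape(1,1,3),np.zeros(3),np.zeros(3),K,np.array(m['D'],float))[0].ravel()
def save(img,n): cv2.imwrite(f'pics/{n}.png',img[...,::-1])
E
python3 - <<'E'
from h import *
np.set_printoptions(precision=1,suppress=True)
Z=dict(mug=0,mug_handle=47,tray_in=6,holder=0,holder_top=60,holder_slot=60,pencil_box=0,rail_mid=120,router=0,wrench=0,sandpad=0)
ims=[]
for c in ['top','scene']:
    im=capture(c); ims.append(im)
    for t,z in Z.items():
        print(c,t,[(round(r['score'],2),np.array(r['location']),onz(c,r['location'],z)[:2]) for r in pinpoint(c,t)[:3]])
    print(np.array(camera_model(c)['pose'])[:3,3])
for n,i in zip(['top','scene'],ims): save(cv2.resize(i,(800,600),interpolation=2),n)
o=get_obs();print(o)
E
```

```text
top mug [(0.67, array([105.7, 192.6]), array([578.3, 389. ]))]
top mug_handle [(0.56, array([117.5, 200. ]), array([552.3, 331.3]))]
top tray_in [(0.69, array([203.9, 200. ]), array([560.6,  57.5]))]
top holder [(0.81, array([302.3, 230.7]), array([ 463.8, -278.6])), (0.71, array([302.2, 136.1]), array([ 790.5, -274. ])), (0.66, array([409. , 208.4]), array([ 547.8, -648.6]))]
top holder_top [(0.91, array([379. , 249.3]), array([ 410.5, -521.2])), (0.8, array([306.7, 230.3]), array([ 467.4, -284. ])), (0.8, array([413.4, 207.7]), array([ 548.3, -636.3]))]
top holder_slot [(0.91, array([329. , 225.1]), array([ 485.6, -356.7])), (0.82, array([430.3, 194.6]), array([ 592.9, -693.6])), (0.78, array([395.2, 238.5]), array([ 446.4, -574.9]))]
top pencil_box [(0.65, array([299.9, 185.5]), array([ 618.2, -268.3]))]
top rail_mid []
top router []
top wrench [(0.81, array([136.3, 162.5]), array([683.3, 291.4]))]
top sandpad [(0.6, array([177.9, 258.9]), array([361.4, 138.6]))]
[ 504.3  -97.1 1224.1]
scene mug [(0.91, array([401. , 196.9]), array([567.5, 397.7])), (0.45, array([384.8, 187.6]), a
[... 780 characters left out ...]
), array([ 554.1, -123.1])), (0.16, array([211.7, 187.5]), array([ 541.7, -288.5]))]
scene router [(0.8, array([300. , 251.3]), array([760.6, -36.7]))]
scene wrench [(0.75, array([392.3, 221. ]), array([681.4, 313.9]))]
scene sandpad [(0.8, array([318.5, 167.7]), array([347.7, 147. ]))]
[1691.7 -366.8 1081.2]
{'time': 1.2, 'joint_positions': array([-1.5,  0.3,  1.5, -0. ,  1.3, -0.1]), 'dq': array([-0.,  0.,  0.,  0., -0., -0.]), 'tau': array([ -0. , -43.1, -24.4,   0.1,   0. ,  -0. ]), 'tool_pos': array([ 134.9, -507.4,  226.7]), 'tcp_rot': array([3.1, 0. , 0.3]), 'contact_force': array([-0.7, -0.3, -0.8]), 'moment': array([0., 0., 0.]), 'finger_force': 0.0, 'grip_width': 91.66309765179524}
```

View pics/top.png

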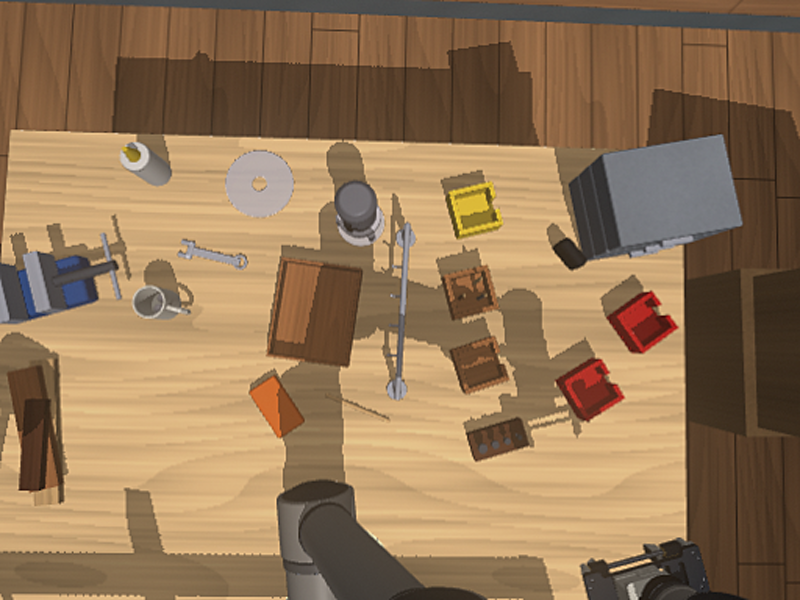

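View pics/scene.png

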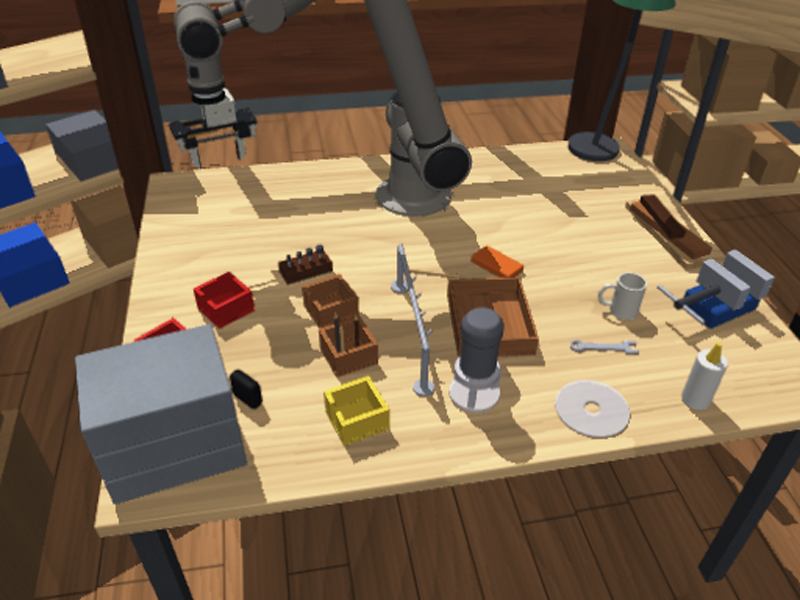

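Top view: the mug is at about (152,302) with its handle pointing right, the tray at (315,313) and the rail from (408,237) to (397,388). The candidates for the slotted pocket are:
- brown at (478,363)
- brown at (470,290), which has pencils in it
- yellow at (473,208)
- red at (590,388) and (643,322)

The brown one at (478,363) fits, because it is brown, holds no pencils and should have its slot on the right. I'll check that in a crop and plan the approach.

```bash
cat >> h.py <<'E'
def tw(pos,rot,N,o=None):
    """constant row (units) bringing the tool to pos(TCP), rot(Rotation) in N rows"""
    o=o or get_obs(); R0=R.from_euler('xyz',o['tcp_rot']); D=(R0.inv()*rot).as_rotvec()/N
    A=sum(R.from_rotvec(D*k).as_matrix() for k in range(N))
    v=np.linalg.solve(A,R0.inv().apply(np.array(pos,float)-o['tool_pos']))
    print(N,'rows:',np.round(v/30,3),np.round(np.degrees(D)/4,3))
def down(az): # tool down, closing axis azimuth az deg
    return R.from_euler('xyz',[180,0,az+90],degrees=True)
def tri(a,b):
    (o1,d1),(o2,d2)=a,b; s=np.linalg.lstsq(np.c_[d1,-d2],o2-o1,rcond=None)[0]
    p,q=o1+d1*s[0],o2+d2*s[1]; return (p+q)/2,np.linalg.norm(p-q)
E
python3 - <<'E'
from h import *
np.set_printoptions(precision=3,suppress=True)
a=cv2.imread('pics/top.png'); b=cv2.imread('pics/scene.png')
c=np.hstack([cv2.resize(a[240:410,420:530],(388,600),interpolation=2),cv2.resize(b[260:390,285:395],(400,600),interpolation=2)[:, :400]])
cv2.imwrite('pics/crop.png',c)
o=get_obs();print(o['tcp_rot'],o['tool_pos'])
tw([573,393,265],down(-20),42)
E
```

```text
[3.142 0.    0.26 ] [ 134.874 -507.393  226.725]
42 rows: [ 0.765 -0.313 -0.03 ] [ 0.     0.    -0.328]
```

View pics/crop.png

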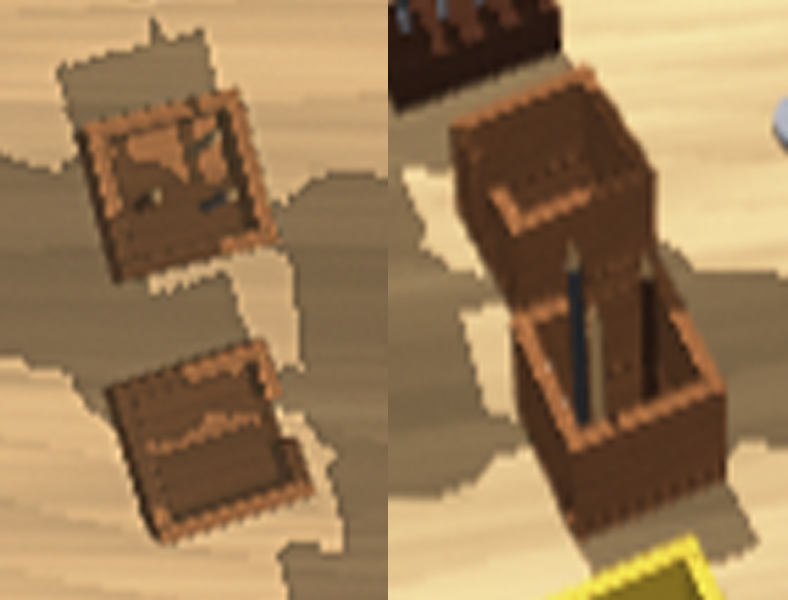

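The crop's left half (top view) shows the empty lower brown pocket at (210,445) with a slot in its right wall at (285,415). The upper one holds pencils and is closed on all sides, so the lower one is the target. Moving to hover over the mug.

```bash
python3 -m pendant '[0.765,-0.313,-0.1,0,0,-0.33,-1,0.765,-0.313,-0.1,0,0,-0.33,-1,0.765,-0.313,-0.1,0,0,-0.33,-1,0.765,-0.313,-0.1,0,0,-0.33,-1,0.765,-0.313,-0.1,0,0,-0.33,-1,0.765,-0.313,-0.1,0,0,-0.33,-1,0.765,-0.313,-0.1,0,0,-0.33,-1,0.765,-0.313,-0.1,0,0,-0.33,-1,0.765,-0.313,-0.1,0,0,-0.33,-1,0.765,-0.313,-0.1,0,0,-0.33,-1,0.765,-0.313,-0.1,0,0,-0.33,-1,0.765,-0.313,-0.1,0,0,-0.33,-1]'
python3 -m pendant '[0.765,-0.313,0,0,0,-0.33,-1,0.765,-0.313,0,0,0,-0.33,-1,0.765,-0.313,0,0,0,-0.33,-1,0.765,-0.313,0,0,0,-0.33,-1,0.765,-0.313,0,0,0,-0.33,-1,0.765,-0.313,0,0,0,-0.33,-1,0.765,-0.313,0,0,0,-0.33,-1,0.765,-0.313,0,0,0,-0.33,-1,0.765,-0.313,0,0,0,-0.33,-1,0.765,-0.313,0,0,0,-0.33,-1,0.765,-0.313,0,0,0,-0.33,-1,0.765,-0.313,0,0,0,-0.33,-1]'
python3 -m pendant '[0.765,-0.313,0,0,0,-0.33,-1,0.765,-0.313,0,0,0,-0.33,-1,0.765,-0.313,0,0,0,-0.33,-1,0.765,-0.313,0,0,0,-0.33,-1,0.765,-0.313,0,0,0,-0.33,-1,0.765,-0.313,0,0,0,-0.33,-1,0.765,-0.313,0,0,0,-0.33,-1,0.765,-0.313,0,0,0,-0.33,-1,0.765,-0.313,0,0,0,-0.33,-1,0.765,-0.313,0,0,0,-0.33,-1,0.765,-0.313,0,0,0,-0.33,-1,0.765,-0.313,0,0,0,-0.33,-1]'
python3 - <<'E'
from h import *
np.set_printoptions(precision=1,suppress=True)
o=get_obs(); print(o['joint_positions'].round(3)); tw([573,393,265],down(-20),6)
for c in ['wrist','top','scene']:
    m=camera_model(c); save(capture(c),'x_'+c)
    for t,z in dict(mug=0,mug_handle=47).items():
        print(c,t,[(round(r['score'],2),np.array(r['location']),onz(c,r['location'],z,m)[:2]) for r in pinpoint(c,t)[:3]])
E
```

```text
time: 2.4
tool_pos: [347.4, -299.1, 262.9]
tcp_rot: [3.141, -0.0, 0.537]
contact_force: [-0.1, 0.3, -0.2]
grip_width: 91.7
finger_force: 0.0
time: 3.6
tool_pos: [494.5, -41.4, 262.7]
tcp_rot: [3.141, -0.0, 0.814]
contact_force: [0.4, 0.1, 0.3]
grip_width: 92.0
finger_force: 0.0
time: 4.8
tool_pos: [565.5, 246.5, 262.5]
tcp_rot: [3.142, 0.0, 1.09]
contact_force: [-0.6, 0.9, 0.6]
grip_width: 92.3
finger_force: 0.0
[ 0.3  0.5  1.2 -0.   1.5  0.8]
6 rows: [ 0.8 -0.3 -0. ] [ 0.   0.  -0.3]
wrist mug [(0.72, array([203.5,  53.1]), array([570.8, 389.3]))]
wrist mug_handle [(0.88, array([212.8, 104.8]), array([555.8, 327. ]))]
top mug [(0.45, array([107.2, 193.5]), array([575.4, 383.8]))]
top mug_handle [(0.67, array([107.5, 192. ]), array([577.5, 364.7])), (0.41, array([121.5, 202. ]), array([546.1, 318.1]))]
scene mug [(0.9, array([398.4, 196.5]), array([563.7, 389.1])), (0.65, array([317.3, 170. ]), array([361.1, 138.2]))]
scene mug_handle [(0.84, array([384.4, 185.8]), array([548.7, 330.2]))]
```

Run:
```python
from h import *
tw([571,389,190],down(-15),8)
```

```text
8 rows: [ 0.567 -0.206  0.304] [ 0.     0.    -0.396]
```

```bash
python3 -m pendant '[0.567,-0.206,0.3,0,0,-0.4,-1,0.567,-0.206,0.3,0,0,-0.4,-1,0.567,-0.206,0.3,0,0,-0.4,-1,0.567,-0.206,0.3,0,0,-0.4,-1,0.567,-0.206,0.3,0,0,-0.4,-1,0.567,-0.206,0.3,0,0,-0.4,-1,0.567,-0.206,0.3,0,0,-0.4,-1,0.567,-0.206,0.3,0,0,-0.4,-1,0,0,0,0,0,0,-1]'
python3 - <<'E'
from h import *
np.set_printoptions(precision=1,suppress=True)
c='wrist'; m=camera_model(c); im=capture(c); print(np.array(m['pose'])[:3,3])
for t,z in dict(mug=0,mug_handle=47).items():
    print(c,t,[(round(r['score'],2),np.array(r['location']),onz(c,r['location'],z,m)[:2]) for r in pinpoint(c,t)[:3]])
for p in [(571,389,90),(555,327,47),(571,389,0)]:
    print(p,proj(c,p,m))
for k in range(72):
    q=proj(c,(571+33*np.cos(k*np.pi/36),389+33*np.sin(k*np.pi/36),90),m)
    if abs(q).max()<2000: cv2.circle(im,tuple(int(v) for v in q),1,(255,0,0),-1)
save(im,'w1')
E
```

```text
time: 6.15
tool_pos: [569.2, 392.3, 188.4]
tcp_rot: [-3.139, 0.001, 1.316]
contact_force: [-0.4, -0.9, -0.1]
grip_width: 92.0
finger_force: 0.0
[586.5 457.4 346.7]
wrist mug [(0.6, array([256.8, 170.1]), array([571.4, 388.9]))]
wrist mug_handle [(0.63, array([258.5, 243.6]), array([556.4, 325.2]))]
(571, 389, 90) [257.  191.8]
(555, 327, 47) [256.7 242.3]
(571, 389, 0) [256.4 170.1]
```

View pics/w1.png

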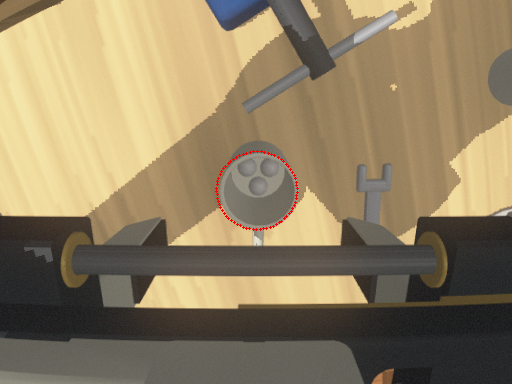

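The wrist picture shows the mug rim at (257,192), matching the fitted circle exactly. The three balls are inside and the handle is below at (258,240). The wrench end at (373,180) is clear of the fingers. Descending.

Run:
```python
from h import *
o=get_obs(); print(o['tool_pos'],o['tcp_rot'])
tw([571.2,389,52],down(-13.3),10)
```

```text
[570.75914596 389.63101294 190.91980283] [3.14103478e+00 2.72381964e-04 1.31236002e+00]
10 rows: [-0.002  0.002  0.463] [ 0.001  0.    -0.038]
```

```bash
python3 -m pendant '[0,0,0.463,0,0,-0.04,-1,0,0,0.463,0,0,-0.04,-1,0,0,0.463,0,0,-0.04,-1,0,0,0.463,0,0,-0.04,-1,0,0,0.463,0,0,-0.04,-1,0,0,0.463,0,0,-0.04,-1,0,0,0.463,0,0,-0.04,-1,0,0,0.463,0,0,-0.04,-1,0,0,0.463,0,0,-0.04,-1,0,0,0.463,0,0,-0.04,-1]'
python3 -m pendant '[0,0,0,0,0,0,1,0,0,0,0,0,0,1,0,0,0,0,0,0,1,0,0,0,0,0,0,1,0,0,0,0,0,0,1,0,0,0,0,0,0,1,0,0,0,0,0,0,1,0,0,0,0,0,0,1]'
```

```text
time: 7.3
tool_pos: [570.5, 389.9, 50.6]
tcp_rot: [3.142, 0.0, 1.341]
contact_force: [0.8, -0.1, -0.7]
grip_width: 91.9
finger_force: 0.0
time: 8.1
tool_pos: [571.5, 390.3, 52.9]
tcp_rot: [3.139, -0.002, 1.34]
contact_force: [3.0, 0.1, 4.9]
grip_width: 64.2
finger_force: 29.9
```

```bash
python3 -m pendant '[0,0,-0.5,0,0,0,1,0,0,-0.9,0,0,0,1,0,0,-0.9,0,0,0,1,0,0,-0.9,0,0,0,1,0,0,-0.9,0,0,0,1,0,0,-0.9,0,0,0,1,0,0,-0.9,0,0,0,1]'
python3 - <<'E'
from h import *
o=get_obs(); print(o['contact_force'],o['grip_width'])
tw([555,60,230],down(6),14)
E
```

```text
time: 8.8
tool_pos: [569.3, 389.6, 229.4]
tcp_rot: [-3.139, 0.002, 1.341]
contact_force: [0.4, -0.2, -2.1]
grip_width: 64.5
finger_force: 29.9
[ 0.39752474 -0.16318292 -2.06444273] 64.53564555047245
14 rows: [-0.789  0.025 -0.001] [-0.003  0.002 -0.342]
```

```bash
python3 -m pendant '[-0.789,0.025,0,0,0,-0.342,1,-0.789,0.025,0,0,0,-0.342,1,-0.789,0.025,0,0,0,-0.342,1,-0.789,0.025,0,0,0,-0.342,1,-0.789,0.025,0,0,0,-0.342,1,-0.789,0.025,0,0,0,-0.342,1,-0.789,0.025,0,0,0,-0.342,1,-0.789,0.025,0,0,0,-0.342,1,-0.789,0.025,0,0,0,-0.342,1,-0.789,0.025,0,0,0,-0.342,1,-0.789,0.025,0,0,0,-0.342,1,-0.789,0.025,0,0,0,-0.342,1]'
python3 -m pendant '[-0.789,0.025,0,0,0,-0.342,1,-0.789,0.025,0,0,0,-0.342,1,0,0,0,0,0.5,0,1,0,0,0,0,0.5,0,1]'
python3 - <<'E'
from h import *
o=get_obs(); print(o['joint_positions'].round(3),R.from_euler('xyz',o['tcp_rot']).as_matrix().round(3))
E
```

```text
time: 10.0
tool_pos: [550.2, 106.6, 228.6]
tcp_rot: [-3.139, -0.0, 1.628]
contact_force: [0.4, 0.1, -2.2]
grip_width: 64.2
finger_force: 29.9
time: 10.4
tool_pos: [555.1, 60.0, 228.6]
tcp_rot: [-3.139, -0.072, 1.674]
contact_force: [-0.4, 0.7, -2.1]
grip_width: 64.0
finger_force: 29.9
[-0.07   0.405  1.425  0.072  1.327 -0.192] [[-0.103  0.995 -0.01 ]
 [ 0.992  0.103  0.071]
 [ 0.072 -0.003 -0.997]]
```

```bash
cat >> h.py <<'E'
def aim(az,el):
    a,e=np.radians([az,el]); z=np.array([np.cos(e)*np.cos(a),np.cos(e)*np.sin(a),np.sin(e)])
    y=np.array([np.sin(a),-np.cos(a),0]); return R.from_matrix(np.c_[np.cross(y,z),y,z])
E
python3 - <<'E'
from h import *
print('s1');tw([570,75,280],aim(96,-25),18)
E
```

```text
s1
18 rows: [ 0.076  0.03  -0.07 ] [-0.001  0.846 -0.002]
```

```bash
python3 -m pendant '[0.076,0.03,-0.07,0,0.846,0,1,0.076,0.03,-0.07,0,0.846,0,1,0.076,0.03,-0.07,0,0.846,0,1,0.076,0.03,-0.07,0,0.846,0,1,0.076,0.03,-0.07,0,0.846,0,1,0.076,0.03,-0.07,0,0.846,0,1,0.076,0.03,-0.07,0,0.846,0,1,0.076,0.03,-0.07,0,0.846,0,1,0.076,0.03,-0.07,0,0.846,0,1,0.076,0.03,-0.07,0,0.846,0,1]'
python3 -m pendant '[0.076,0.03,-0.07,0,0.846,0,1,0.076,0.03,-0.07,0,0.846,0,1,0.076,0.03,-0.07,0,0.846,0,1,0.076,0.03,-0.07,0,0.846,0,1,0.076,0.03,-0.07,0,0.846,0,1,0.076,0.03,-0.07,0,0.846,0,1,0.076,0.03,-0.07,0,0.846,0,1,0.076,0.03,-0.07,0,0.846,0,1]'
python3 - <<'E'
from h import *
o=get_obs(); print(o['joint_positions'].round(2),o['moment'].round(2))
tw([600,75,260],aim(20,-25),20)
c='scene'; save(cv2.resize(capture(c)[60:260,150:420],(800,593)),'p1')
E
```

```text
time: 11.4
tool_pos: [562.9, 75.7, 255.9]
tcp_rot: [-3.14, -0.663, 1.675]
contact_force: [-0.2, 0.2, -2.0]
grip_width: 64.0
finger_force: 29.9
time: 12.2
tool_pos: [570.4, 75.3, 280.5]
tcp_rot: [-3.14, -1.135, 1.674]
contact_force: [0.2, 0.4, -3.3]
grip_width: 64.2
finger_force: 29.9
[-0.46  0.66  1.36  0.91  1.83 -0.67] [-1.   -0.18  0.  ]
20 rows: [-0.02   0.046  0.038] [-0.862 -0.     0.401]
```

View pics/p1.png

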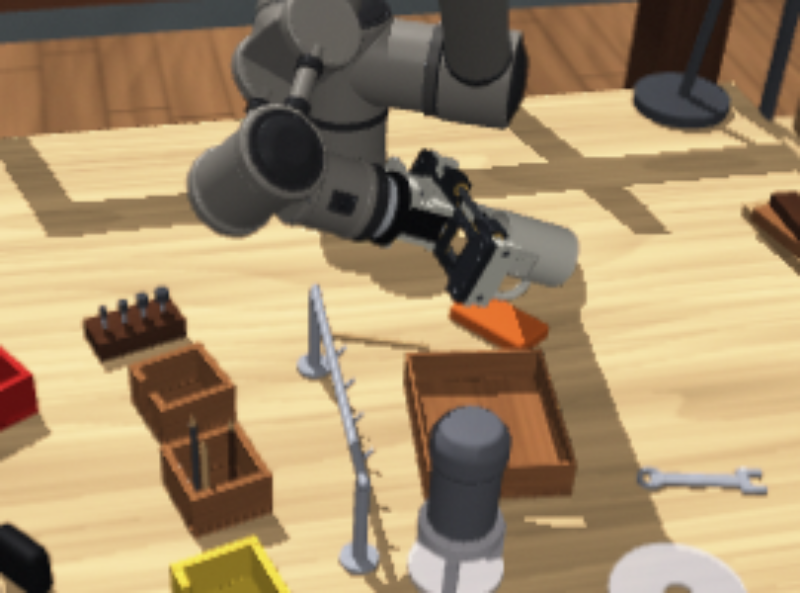

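The scene shows the mug at (540,250), held square and tilted above the tray, with the wrist well above the rail. Yawing next.

```bash
python3 -m pendant '[-0.02,0.046,0.038,-0.862,0,0.4,1,-0.02,0.046,0.038,-0.862,0,0.4,1,-0.02,0.046,0.038,-0.862,0,0.4,1,-0.02,0.046,0.038,-0.862,0,0.4,1,-0.02,0.046,0.038,-0.862,0,0.4,1,-0.02,0.046,0.038,-0.862,0,0.4,1,-0.02,0.046,0.038,-0.862,0,0.4,1,-0.02,0.046,0.038,-0.862,0,0.4,1,-0.02,0.046,0.038,-0.862,0,0.4,1,-0.02,0.046,0.038,-0.862,0,0.4,1]'
python3 - <<'E'
from h import *
o=get_obs(); print(o['joint_positions'].round(2)); Rm=R.from_euler('xyz',o['tcp_rot']).as_matrix();print(Rm.round(2))
tw([600,75,260],aim(20,-25),10)
E
```

```text
time: 13.25
tool_pos: [585.1, 80.5, 270.0]
tcp_rot: [3.136, -1.133, 1.015]
contact_force: [-0.2, 0.8, -2.7]
grip_width: 64.2
finger_force: 29.9
[-0.53  0.4   1.88  1.25  1.27 -0.66]
[[ 0.22  0.85  0.48]
 [ 0.36 -0.53  0.77]
 [ 0.91  0.   -0.42]]
10 rows: [-0.019  0.047  0.038] [-0.856  0.002  0.404]
```

```bash
python3 -m pendant '[-0.02,0.046,0.038,-0.862,0,0.4,1,-0.02,0.046,0.038,-0.862,0,0.4,1,-0.02,0.046,0.038,-0.862,0,0.4,1,-0.02,0.046,0.038,-0.862,0,0.4,1,-0.02,0.046,0.038,-0.862,0,0.4,1,-0.02,0.046,0.038,-0.862,0,0.4,1,-0.02,0.046,0.038,-0.862,0,0.4,1,-0.02,0.046,0.038,-0.862,0,0.4,1,-0.02,0.046,0.038,-0.862,0,0.4,1,-0.02,0.046,0.038,-0.862,0,0.4,1]'
python3 - <<'E'
from h import *
o=get_obs(); print(o['joint_positions'].round(2)); Rm=R.from_euler('xyz',o['tcp_rot']).as_matrix();print(Rm.round(2))
tw([612,72,194],aim(20,12),20)
E
```

```text
time: 14.25
tool_pos: [599.7, 75.2, 259.8]
tcp_rot: [3.133, -1.135, 0.354]
contact_force: [1.0, 0.8, -2.7]
grip_width: 64.3
finger_force: 29.9
[-0.3   0.23  2.22  2.06  0.67 -0.9 ]
[[ 0.4   0.34  0.85]
 [ 0.15 -0.94  0.31]
 [ 0.91  0.   -0.42]]
20 rows: [-0.108  0.012  0.032] [0.002 0.462 0.002]
```

```bash
python3 -m pendant '[-0.108,0.012,0.032,0,0.462,0,1,-0.108,0.012,0.032,0,0.462,0,1,-0.108,0.012,0.032,0,0.462,0,1,-0.108,0.012,0.032,0,0.462,0,1,-0.108,0.012,0.032,0,0.462,0,1,-0.108,0.012,0.032,0,0.462,0,1,-0.108,0.012,0.032,0,0.462,0,1,-0.108,0.012,0.032,0,0.462,0,1,-0.108,0.012,0.032,0,0.462,0,1,-0.108,0.012,0.032,0,0.462,0,1]'
python3 - <<'E'
from h import *
o=get_obs(); print(o['joint_positions'].round(2))
tw([612,72,194],aim(20,12),10)
c='scene'; save(cv2.resize(capture(c)[60:260,150:420],(800,593)),'p2')
E
```

```text
time: 15.25
tool_pos: [601.5, 71.7, 226.4]
tcp_rot: [3.106, -1.459, 0.384]
contact_force: [-0.4, -0.9, -2.0]
grip_width: 64.3
finger_force: 29.9
[-0.37  0.59  2.39  2.4   1.34 -1.46]
10 rows: [-0.11   0.011  0.03 ] [0.    0.459 0.006]
```

View pics/p2.png

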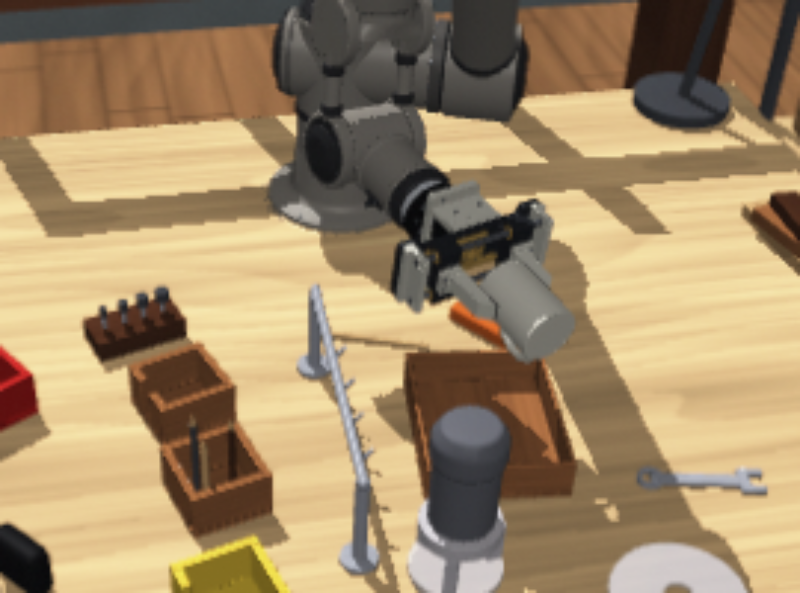

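The scene shows the mug close to horizontal above the tray's near half, with its foot at (550,340), the wrist clear of the rail, and nothing spilled. Finishing the tilt slightly further out.

Run:
```python
from h import *
tw([632,74,200],aim(20,12),10)
```

```text
10 rows: [-0.087  0.027  0.096] [0.001 0.46  0.004]
```

```bash
python3 -m pendant '[-0.087,0.027,0.096,0,0.46,0,1,-0.087,0.027,0.096,0,0.46,0,1,-0.087,0.027,0.096,0,0.46,0,1,-0.087,0.027,0.096,0,0.46,0,1,-0.087,0.027,0.096,0,0.46,0,1,-0.087,0.027,0.096,0,0.46,0,1,-0.087,0.027,0.096,0,0.46,0,1,-0.087,0.027,0.096,0,0.46,0,1,-0.087,0.027,0.096,0,0.46,0,1,-0.087,0.027,0.096,0,0.46,0,1,0,0,0,0,0,0,1,0,0,0,0,0,0,1]'
python3 - <<'E'
from h import *
o=get_obs(); print(o['joint_positions'].round(2))
Rm=R.from_euler('xyz',o['tcp_rot']).as_matrix();print(Rm[:,2].round(2))
for c in ['scene','top']:
    im=capture(c)
    for t in ['ball0_center']:
        print(c,[(round(r['score'],2),np.round(r['location']),onz(c,r['location'],16)[:2].round()) for r in pinpoint(c,t)[:4]])
    if c=='scene': save(cv2.resize(im[60:260,150:420],(800,593)),'p3')
E
```

```text
time: 16.5
tool_pos: [632.1, 74.1, 201.2]
tcp_rot: [0.016, -1.363, -2.809]
contact_force: [0.2, 0.0, -2.7]
grip_width: 64.3
finger_force: 29.9
[-0.32  0.97  2.27  2.45  1.86 -1.64]
[0.92 0.34 0.21]
scene []
top []
```

View pics/p3.png

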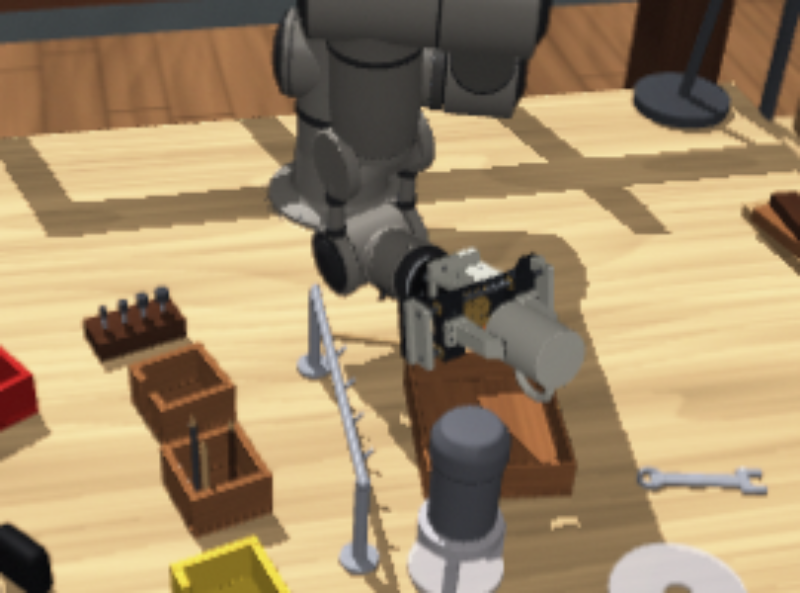

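The scene shows the mug tipped at (540,345), with no ball visible in the part of the tray that shows. I'll look with the wrist camera.

Run:
```python
from h import *
im=capture('wrist'); save(im,'w2')
print([(round(r['score'],2),np.round(r['location'])) for r in search_frame('wrist','ball0_center')])
```

```text
[(0.55, array([251., 243.]))]
```

View pics/w2.png

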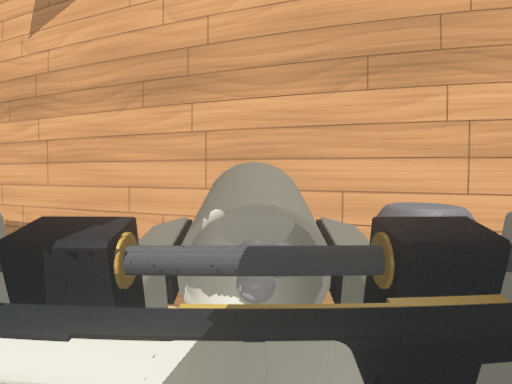

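One ball is still inside the mug at (255,287), near the mouth and probably rolling. Tilting a bit more and waiting.

```bash
python3 -m pendant '[0.15,0,0,0,0.5,0,1,0.15,0,0,0,0.5,0,1,0.15,0,0,0,0.5,0,1,0.15,0,0,0,0.5,0,1,0,0,0,0,0,0,1,0,0,0,0,0,0,1,0,0,0,0,0,0,1,0,0,0,0,0,0,1]'
python3 - <<'E'
from h import *
for c in ['wrist','top','scene']:
    im=capture(c); 
    if c=='wrist': w=im[150:350,120:400]
    print(c,[(round(r['score'],2),np.round(r['location']),onz(c,r['location'],16)[:2].round()) for r in pinpoint(c,'ball0_center')])
    if c=='top': t=im[140:260,150:320]
    if c=='scene': s=im[150:240,270:360]
save(np.vstack([np.hstack([cv2.resize(t,(400,282)),cv2.resize(s,(400,282))]),cv2.resize(w,(800,300))]),'p4')
print(get_obs()['joint_positions'].round(2))
E
```

```text
time: 17.6
tool_pos: [627.7, 72.1, 218.7]
tcp_rot: [0.01, -1.223, -2.804]
contact_force: [-0.5, 0.6, -2.2]
grip_width: 64.5
finger_force: 29.9
wrist []
top []
scene [(0.6, array([312., 185.]), array([466.,  86.]))]
[-0.31  1.04  2.24  2.45  2.02 -1.66]
```

View pics/p4.png

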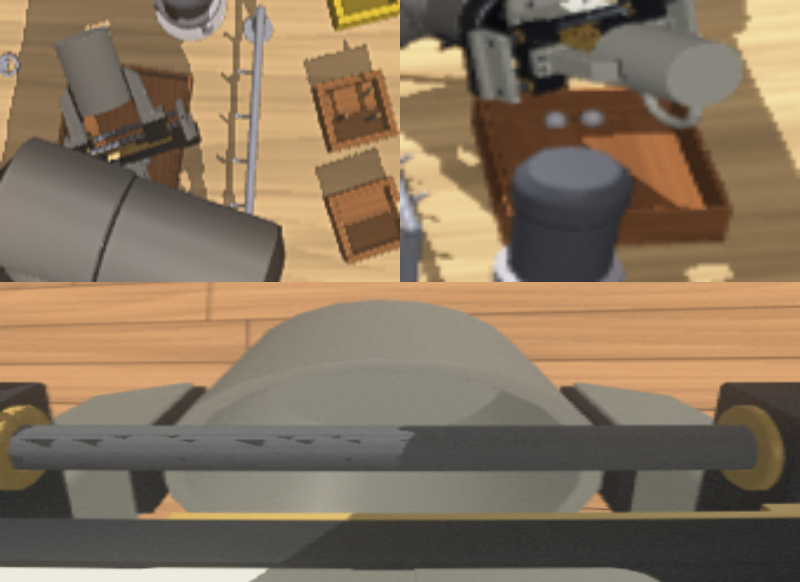

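Two balls show in the tray at (555,118) and (592,118) of the crop's scene part, and the mug's inside looks empty. The third is probably hidden behind the router. Tilting back, then counting.

Run:
```python
from h import *
tw([610,75,270],aim(20,-25),12)
```

```text
12 rows: [ 0.146 -0.024 -0.046] [ 0.002 -0.936  0.004]
```

```bash
python3 -m pendant '[0.146,-0.024,-0.046,0,-0.936,0,1,0.146,-0.024,-0.046,0,-0.936,0,1,0.146,-0.024,-0.046,0,-0.936,0,1,0.146,-0.024,-0.046,0,-0.936,0,1,0.146,-0.024,-0.046,0,-0.936,0,1,0.146,-0.024,-0.046,0,-0.936,0,1,0.146,-0.024,-0.046,0,-0.936,0,1,0.146,-0.024,-0.046,0,-0.936,0,1,0.146,-0.024,-0.046,0,-0.936,0,1,0.146,-0.024,-0.046,0,-0.936,0,1,0.146,-0.024,-0.046,0,-0.936,0,1,0.146,-0.024,-0.046,0,-0.936,0,1]'
python3 - <<'E'
from h import *
o=get_obs(); print(o['joint_positions'].round(2))
for c in ['wrist','top','scene']:
    im=capture(c)
    print(c,[(round(r['score'],2),np.round(r['location']),onz(c,r['location'],16)[:2].round()) for r in pinpoint(c,'ball0_center')])
print('yaw back');tw([575,75,280],aim(96,-25),20)
E
```

```text
time: 19.1
tool_pos: [609.3, 75.1, 270.1]
tcp_rot: [3.132, -1.132, 0.356]
contact_force: [0.3, 1.4, -3.7]
grip_width: 64.3
finger_force: 29.9
[-0.29  0.22  2.19  2.01  0.64 -0.83]
wrist []
top []
scene [(0.47, array([314., 186.]), array([473.,  91.]))]
yaw back
20 rows: [ 0.003 -0.051 -0.04 ] [ 0.862  0.001 -0.401]
```

```bash
python3 -m pendant '[0,-0.05,-0.04,0.862,0,-0.4,1,0,-0.05,-0.04,0.862,0,-0.4,1,0,-0.05,-0.04,0.862,0,-0.4,1,0,-0.05,-0.04,0.862,0,-0.4,1,0,-0.05,-0.04,0.862,0,-0.4,1,0,-0.05,-0.04,0.862,0,-0.4,1,0,-0.05,-0.04,0.862,0,-0.4,1,0,-0.05,-0.04,0.862,0,-0.4,1,0,-0.05,-0.04,0.862,0,-0.4,1,0,-0.05,-0.04,0.862,0,-0.4,1]'
python3 -m pendant '[0,-0.05,-0.04,0.862,0,-0.4,1,0,-0.05,-0.04,0.862,0,-0.4,1,0,-0.05,-0.04,0.862,0,-0.4,1,0,-0.05,-0.04,0.862,0,-0.4,1,0,-0.05,-0.04,0.862,0,-0.4,1,0,-0.05,-0.04,0.862,0,-0.4,1,0,-0.05,-0.04,0.862,0,-0.4,1,0,-0.05,-0.04,0.862,0,-0.4,1,0,-0.05,-0.04,0.862,0,-0.4,1,0,-0.05,-0.04,0.862,0,-0.4,1]'
python3 - <<'E'
from h import *
o=get_obs(); print(o['joint_positions'].round(2))
tw([555,85,260],down(6),18)
E
```

```text
time: 20.4
tool_pos: [592.0, 80.5, 273.8]
tcp_rot: [-3.138, -1.135, 1.012]
contact_force: [0.2, 0.6, -1.8]
grip_width: 64.0
finger_force: 29.9
time: 21.4
tool_pos: [575.1, 73.8, 279.0]
tcp_rot: [-3.136, -1.137, 1.673]
contact_force: [0.2, 0.3, -2.8]
grip_width: 64.1
finger_force: 29.9
[-0.46  0.67  1.34  0.92  1.83 -0.66]
18 rows: [ 0.    -0.035  0.045] [-0.003 -0.905  0.001]
```

```bash
python3 -m pendant '[0,-0.035,0.045,0,-0.905,0,1,0,-0.035,0.045,0,-0.905,0,1,0,-0.035,0.045,0,-0.905,0,1,0,-0.035,0.045,0,-0.905,0,1,0,-0.035,0.045,0,-0.905,0,1,0,-0.035,0.045,0,-0.905,0,1,0,-0.035,0.045,0,-0.905,0,1,0,-0.035,0.045,0,-0.905,0,1,0,-0.035,0.045,0,-0.905,0,1]'
python3 -m pendant '[0,-0.035,0.045,0,-0.905,0,1,0,-0.035,0.045,0,-0.905,0,1,0,-0.035,0.045,0,-0.905,0,1,0,-0.035,0.045,0,-0.905,0,1,0,-0.035,0.045,0,-0.905,0,1,0,-0.035,0.045,0,-0.905,0,1,0,-0.035,0.045,0,-0.905,0,1,0,-0.035,0.045,0,-0.905,0,1,0,-0.035,0.045,0,-0.905,0,1]'
python3 - <<'E'
from h import *
np.set_printoptions(precision=1,suppress=True)
o=get_obs(); print(o['joint_positions'].round(2))
L={}
for c in ['top','scene']:
    im=capture(c)
    for t,z in dict(ball0_center=16,holder=0,holder_top=60,holder_slot=60,pencil_box=0,rail_mid=120).items():
        r=pinpoint(c,t); L[c,t]=r
        print(c,t,[(round(q['score'],2),np.array(q['location']),onz(c,q['location'],z)[:2]) for q in r[:4]])
    if c=='top': t_=im[140:260,150:320]
    else: s=im[150:240,230:360]
w=capture('wrist')
save(np.vstack([np.hstack([cv2.resize(t_,(400,282)),cv2.resize(s,(400,282))]),cv2.resize(w[100:300,120:400],(440,314))[:, :].repeat(1,0) if 0 else cv2.copyMakeBorder(cv2.resize(w[100:300,120:400],(440,314)),0,0,0,360,0)]),'p5')
E
```

```text
time: 22.3
tool_pos: [564.3, 82.5, 270.9]
tcp_rot: [-3.136, -0.566, 1.674]
contact_force: [0.2, -0.1, -2.9]
grip_width: 64.4
finger_force: 29.9
time: 23.2
tool_pos: [554.0, 85.2, 258.8]
tcp_rot: [-3.134, 0.004, 1.676]
contact_force: [-0.1, -0.9, -3.4]
grip_width: 64.3
finger_force: 29.9
[ 0.   0.4  1.4 -0.   1.4 -0.1]
top ball0_center [(0.73, array([255.3, 198.2]), array([ 570.1, -115.8])), (0.53, array([191.2, 227.1]), array([468.9,  95.4]))]
top holder [(0.62, array([301.1, 139.9]), array([ 777. , -270.4])), (0.62, array([407.4, 207.8]), array([ 549.8, -643. ])), (0.61, array([304.4, 231.7]), array([ 460.6, -285.8]))]
top holder_top [(0.84, array([302.7, 133.2]), array([ 786.2, -266.9])), (0.8, array([305.9, 233.3]), array([ 457.7, -281.5])), (0.6, array([380.1, 246.7]), array([ 418.9, -524.9])), (0.58, array([413.4, 205.3]), array([ 556.2, -636.4]))]
top holder_slot [(0.93, array([393.6, 238.3]), array([ 446.9, -569.6])), (0.87, array([327.7, 226.6]), array([ 480.7, -352.5])), (0.73, array([202. , 228.1]), array([467.7,  53.8])), (0.71, array([427.9, 194.9]), array([ 591.7, -685.5
[... 492 characters left out ...]
91.5, -273.1])), (0.39, array([211.5, 189.1]), array([ 407.1, -280.5]))]
scene holder_top [(0.83, array([141.4, 182.5]), array([ 400.7, -525.6])), (0.68, array([212.1, 187.9]), array([ 472.3, -282.5])), (0.68, array([302.9, 252.7]), array([819.3, -47.9])), (0.65, array([226.8, 255.4]), array([ 790.4, -274.2]))]
scene holder_slot [(0.91, array([194.6, 192.9]), array([ 488.8, -344.8])), (0.77, array([127.1, 192.7]), array([ 448.6, -573.9])), (0.68, array([ 90.9, 229.6]), array([ 611.4, -681.8])), (0.67, array([207.5, 264.3]), array([ 814.9, -334.3]))]
scene pencil_box [(0.88, array([220.6, 231.5]), array([ 629.6, -274.8]))]
scene rail_mid [(0.6, array([260.8, 188.7]), array([ 574.8, -130.5]))]
```

View pics/p5.png

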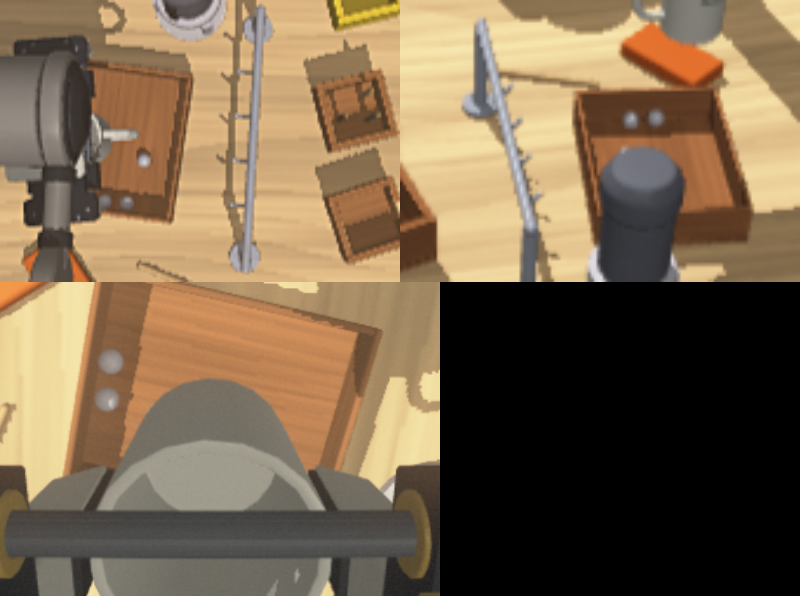

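The top crop shows three balls in the tray, at (144,160), (105,201) and (127,202), and the wrist crop shows the mug upright and empty. Carrying it over the rail to just beyond the pocket, so the wrist camera can see the pocket.

Run:
```python
from h import *
tw([495,-385,255],down(19),20)
```

```text
20 rows: [-0.746 -0.264  0.012] [-0.001  0.003 -0.163]
```

```bash
python3 -m pendant '[-0.746,-0.264,0,0,0,-0.163,1,-0.746,-0.264,0,0,0,-0.163,1,-0.746,-0.264,0,0,0,-0.163,1,-0.746,-0.264,0,0,0,-0.163,1,-0.746,-0.264,0,0,0,-0.163,1,-0.746,-0.264,0,0,0,-0.163,1,-0.746,-0.264,0,0,0,-0.163,1,-0.746,-0.264,0,0,0,-0.163,1,-0.746,-0.264,0,0,0,-0.163,1,-0.746,-0.264,0,0,0,-0.163,1]'
python3 -m pendant '[-0.746,-0.264,0,0,0,-0.163,1,-0.746,-0.264,0,0,0,-0.163,1,-0.746,-0.264,0,0,0,-0.163,1,-0.746,-0.264,0,0,0,-0.163,1,-0.746,-0.264,0,0,0,-0.163,1,-0.746,-0.264,0,0,0,-0.163,1,-0.746,-0.264,0,0,0,-0.163,1,-0.746,-0.264,0,0,0,-0.163,1,-0.746,-0.264,0,0,0,-0.163,1,-0.746,-0.264,0,0,0,-0.163,1,0,0,0,0,0,0,1,0,0,0,0,0,0,1]'
python3 - <<'E'
from h import *
np.set_printoptions(precision=1,suppress=True)
o=get_obs(); print(o['tool_pos'],o['tcp_rot'],o['joint_positions'])
Rt=R.from_euler('xyz',o['tcp_rot'])
c='wrist'; m=camera_model(c); im=capture(c); save(im,'w5'); np.save('w5.npy',im)
import pickle; pickle.dump((m,o),open('w5.pkl','wb'))
for t,z in dict(holder=0,holder_top=60,holder_slot=60).items():
    print(t,[(round(q['score'],2),np.array(q['location']),onz(c,q['location'],z,m)[:2]) for q in pinpoint(c,t)[:3]])
q=regions_of(c,'holder')
print([(round(r['score'],2),np.array(r['location']),r['pixels'].sum()) for r in q])
if q:
    np.save('mask.npy',q[0]['pixels'])
for t,off in dict(mug=(0,0,52),mug_handle=(-65,0,5)).items():  # expected in tool frame
    print(t,[(round(r['score'],2),np.array(r['location'])) for r in pinpoint(c,t)[:2]],'expected',proj(c,o['tool_pos']+Rt.apply(off),m))
print('holder expected px',proj(c,(462,-283,60),m))
E
```

```text
time: 24.95
tool_pos: [511.7, -149.2, 262.3]
tcp_rot: [-3.141, 0.005, 1.789]
contact_force: [0.4, 0.5, -2.9]
grip_width: 64.8
finger_force: 29.9
time: 26.15
tool_pos: [494.8, -385.1, 262.8]
tcp_rot: [-3.14, 0.003, 1.901]
contact_force: [0.2, -0.1, -2.7]
grip_width: 63.9
finger_force: 29.9
[ 494.8 -385.1  262.8] [-3.1  0.   1.9] [-0.8  0.5  1.2 -0.   1.5 -1.1]
holder [(0.94, array([491.3, 147.8]), array([ 794.6, -268.1])), (0.87, array([249.9,  69. ]), array([ 454.9, -283.6])), (0.81, array([164.4, 230.6]), array([ 410.4, -524.6]))]
holder_top []
holder_slot []
[(0.88, array([156.4, 207.8]), np.int64(1848)), (0.86, array([254.1,  64.6]), np.int64(8438)), (0.78, array([485.7, 151.9]), np.int64(4502))]
mug [(0.73, array([253.3, 207.6]))] expected [253.5 205.9]
mug_handle [] expected [253.7 333.3]
holder expected px [255.7  64.9]
```

```bash
cat > fit.py <<'E'
from h import *
from scipy.optimize import minimize
np.set_printoptions(precision=2,suppress=True)
def sil(c,p,m,S=4):
    x,y,a=p; a=np.radians(a); v=[]
    for sx in(-48,48):
        for sy in(-48,48):
            for z in(0,60): v.append(proj(c,(x+sx*np.cos(a)-sy*np.sin(a),y+sx*np.sin(a)+sy*np.cos(a),z),m))
    h=cv2.convexHull(np.array(v,np.float32))[:,0]
    k=np.zeros((384*S,512*S),np.uint8); cv2.fillConvexPoly(k,np.round((h+.5)*S*16-8).astype(int),1,shift=4)
    return cv2.resize(k.astype(np.float32),(512,384),interpolation=cv2.INTER_AREA)
def best(c):
    m=camera_model(c); capture(c)
    q=[r for r in regions_of(c,'holder')]
    t=proj(c,(460,-283,30),m); r=min(q,key=lambda r:np.hypot(*(np.array(r['location'])-t)))
    return r['pixels'].astype(np.float32),m,r
D={}
for c in ['wrist','top','scene']:
    k,m,r=best(c); D[c]=(k,m)
    f=lambda p:abs(sil(c,p,m)-k).sum()
    b=min((minimize(f,(460,-283,a),method='Nelder-Mead',options=dict(initial_simplex=[(460,-283,a),(472,-283,a),(460,-271,a),(460,-283,a+6)])) for a in(12,22)),key=lambda s:s.fun)
    print(c,r['score'],r['location'],k.sum(),b.x,b.fun)
E
python3 fit.py
```

```text
wrist 0.8 [250.9, 64.4] 8524.0 [ 458.78 -284.72   19.23] 167.75
top 0.69 [304.8, 232.7] 907.0 [ 456.42 -285.56   19.58] 67.8125
scene 0.81 [210.9, 192.2] 936.0 [ 463.37 -287.04   22.45] 67.0625
```

Run:
```python
from h import *
tw([458.8,-284.7,262],down(19.2),6)
```

```text
6 rows: [ 0.592 -0.008  0.005] [-0.004  0.01  -0.008]
```

```bash
python3 -m pendant '[0.592,-0.008,0,0,0.01,-0.01,1,0.592,-0.008,0,0,0.01,-0.01,1,0.592,-0.008,0,0,0.01,-0.01,1,0.592,-0.008,0,0,0.01,-0.01,1,0.592,-0.008,0,0,0.01,-0.01,1,0.592,-0.008,0,0,0.01,-0.01,1,0,0,0.75,0,0,0,1,0,0,0.75,0,0,0,1,0,0,0.75,0,0,0,1,0,0,0.75,0,0,0,1,0,0,0.6,0,0,0,1,0,0,0,0,0,0,1]'
cat > mug.py <<'E'
from h import *
from scipy.optimize import minimize
np.set_printoptions(precision=2,suppress=True)
def cyl(c,p,m,o,Rt,S=4):
    ox,oy,oz,ty,tx=p; Q=Rt*R.from_euler('yx',[ty,tx],degrees=True)
    # mug bottom at tool z=oz, mouth along -tool z; pivot at grasp (tool z=-19)
    t=np.arange(0,2*np.pi,.1); v=[]
    for z in (oz,oz-90):
        for a in t: v.append(proj(c,o+Rt.apply((ox,oy,-19))+Q.apply((33*np.cos(a),33*np.sin(a),z+19)),m))
    h=cv2.convexHull(np.array(v,np.float32))[:,0]
    k=np.zeros((384*S,512*S),np.uint8); cv2.fillConvexPoly(k,np.round((h+.5)*S*16-8).astype(int),1,shift=4)
    return cv2.resize(k.astype(np.float32),(512,384),interpolation=cv2.INTER_AREA)
ob=[get_obs() for _ in range(1)][0]; print(ob['tool_pos'],ob['tcp_rot'],ob['time'])
o=ob['tool_pos'];Rt=R.from_euler('xyz',ob['tcp_rot'])
c='wrist'; m=camera_model(c); capture(c); r=regions_of(c,'mug')
print([(q['score'],q['location'],q['pixels'].sum()) for q in r])
k=r[0]['pixels'].astype(np.float32); k0=cyl(c,(0,0,52,0,0),m,o,Rt)
print('rows mask/pred',[(y,np.flatnonzero(k[y])[[0,-1]] if k[y].any() else 0,np.flatnonzero(k0[y]>.5)[[0,-1]] if (k0[y]>.5).any() else 0) for y in range(140,260,10)])
W=slice(0,232); f=lambda p:abs(cyl(c,p,m,o,Rt)-k)[W].sum()
x0=np.array((0,0,52,0,0.)); s=minimize(f,x0,method='Nelder-Mead',options=dict(maxiter=250,initial_simplex=np.vstack([x0]+[x0+d*np.eye(5)[i] for i,d in enumerate((3,3,4,4,4))])))
print('ox oy oz ty tx',s.x,s.fun,f(x0))
for c in ['top','scene']:
    m=camera_model(c); capture(c)
    for t,off in dict(mug=(0,0,52),mug_handle=(-65,0,5)).items():
        print(c,t,[np.array(q['location']) for q in pinpoint(c,t)[:2]],'exp',proj(c,o+Rt.apply(off),m))
E
python3 mug.py
```

```text
time: 28.0
tool_pos: [457.4, -283.9, 152.7]
tcp_rot: [-3.137, -0.004, 1.906]
contact_force: [-0.7, 0.1, -2.4]
grip_width: 64.0
finger_force: 29.9
[ 457.43 -283.95  152.71] [-3.14 -0.    1.91] 28.0
[(0.67, [251.9, 228.3], np.int64(12656))]
rows mask/pred [(140, 0, 0), (150, 0, 0), (160, 0, array([239, 268])), (170, array([224, 282]), array([221, 286])), (180, array([214, 293]), array([213, 295])), (190, array([209, 299]), array([207, 300])), (200, array([204, 303]), array([202, 305])), (210, array([199, 309]), array([196, 311])), (220, array([193, 314]), array([191, 316])), (230, array([188, 319]), array([185, 322])), (240, array([184, 324]), array([180, 327])), (250, 0, array([177, 331]))]
ox oy oz ty tx [-2.07 -0.16 54.77 -0.11 -0.22] 61.25 440.8125
top mug [array([209.6, 211. ]), array([310.9, 234.1])] exp [308.67 234.04]
top mug_handle [] exp [331.66 227.9 ]
scene mug [array([210.8, 175.8]), array([388.5, 224.5])] exp [210.65 176.15]
scene mug_handle [array([189.8, 172. ]), array([319.4, 167.7])] exp [192.24 171.1 ]
```

```bash
python3 -m pendant '[0,0,0.27,0,0,0,1,0,0,0.27,0,0,0,1,0,0,0.27,0,0,0,1,0,0,0,0,0,0,1,0,0,0,0,0,0,1]'
python3 - <<'E'
from h import *
np.set_printoptions(precision=2,suppress=True)
P=[];A=[]
for i in range(12):
    capture('top'); o=get_obs(); P.append(o['tool_pos']); A.append(R.from_euler('xyz',o['tcp_rot']))
p=np.mean(P,0); A=R.concatenate(A).mean(); M=A.as_matrix()
print(p,np.std(P,0),'closing az',np.degrees(np.arctan2(M[1,1],M[0,1])),'z',M[:,2].round(4),o['grip_width'],o['contact_force'])
d=np.array([458.3,-283.3,128.5])-p; print('shift',A.inv().apply(d)/30,'rot',np.degrees((A.inv()*down(19.2)).as_rotvec())/4)
E
python3 mug.py
```

```text
time: 28.9
tool_pos: [458.5, -284.8, 130.2]
tcp_rot: [-3.139, -0.001, 1.907]
contact_force: [-0.0, -0.7, -2.9]
grip_width: 64.2
finger_force: 29.9
[ 458.71 -284.99  130.81] [0.07 0.05 0.11] closing az 19.23698623187683 z [-0. -0. -1.] 64.34648709234054 [ 0.45  0.42 -2.12]
shift [0.06 0.01 0.08] rot [-0.02  0.01  0.01]
[ 458.62 -284.91  130.71] [-3.14  0.    1.91] 29.5
[(0.73, [254.4, 230.7], np.int64(12759))]
rows mask/pred [(140, 0, 0), (150, 0, 0), (160, 0, array([239, 268])), (170, array([224, 282]), array([221, 286])), (180, array([214, 293]), array([213, 295])), (190, array([208, 299]), array([207, 300])), (200, array([204, 304]), array([202, 306])), (210, array([198, 309]), array([196, 311])), (220, array([192, 315]), array([191, 316])), (230, array([187, 320]), array([185, 322])), (240, array([183, 325]), array([180, 327])), (250, 0, array([177, 331]))]
ox oy oz ty tx [-1.41 -0.08 53.45 -0.53 -0.14] 65.4375 400.625
top mug [array([310.2, 232.5])] exp [307.89 233.3 ]
top mug_handle [array([255.1, 201. ])] exp [330.36 227.3 ]
scene mug [array([208.9, 181.8])] exp [210.7  181.37]
scene mug_handle [array([192.1, 179.1])] exp [192.48 176.45]
```

Apply the small correction, settle, then hand in.

```bash
python3 -m pendant '[0.05,0,0.075,0,0,0,1,0,0,0,0,0,0,1,0,0,0,0,0,0,1,0,0,0,0,0,0,1,0,0,0,0,0,0,1]'
python3 - <<'E'
from h import *
c='top'; capture(c); print([(round(q['score'],2),onz(c,q['location'],16)[:2].round()) for q in pinpoint(c,'ball0_center')])
o=get_obs(); print(o['tool_pos'],o['dq'].round(3),o['contact_force'])
print(close_job())
E
```

```text
time: 30.4
tool_pos: [458.1, -283.6, 128.4]
tcp_rot: [-3.14, 0.0, 1.907]
contact_force: [-0.7, -0.0, -2.6]
grip_width: 64.5
finger_force: 29.9
[(0.57, array([477.,  89.])), (0.42, array([ 461., -299.]))]
[ 458.15010845 -283.54613736  128.44141555] [0.001 0.001 0.001 0.001 0.    0.001] [ 0.54650665  0.11542052 -2.7931927 ]
the job is handed in; nothing more can be done
None
```

I handed the job in at about 30 s: all three balls went into the tray, and the gripper is holding the empty mug upright about 15 mm above the slotted brown pocket, centred to within about 2 mm with its handle over the slot.

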